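# Raise and pin the push-push bench stop, then butt the log against it

### The job

Get the half log ready for carving: press the retracted bench stop down into the board until its push-push catch lets go, and once it has sprung up, draw it up as far as it goes. Then push the straight end of the bent locking pin through the stop's cross-hole so that it sticks out on both sides, let go of it, and last slide the log along the board until its end butts against the stop. Leave the other things on the desk where they are.

Things in the scene. Friction and masses are not known exactly. Their poses are not given: they have to be found in the camera images.
- carving_board: flat wooden carving board fixed to the desk, 170 (x) x 460 (y) x 18 mm, darker cleats at its two ends. Origin at the centre of its underside, x across, y along it, z up; its top is at z = 18 mm. The bench stop sits in a steel-trimmed 38 x 44 mm mouth at x = 0, y = +165 mm.
- stop (a joint): travel of the stop, m. At 0 it is caught by a push-push catch, its top 10 mm above the board's top (28 mm above the desk); pulling does not free it. Pressed 5 mm deeper (bottom at -0.008, about 8 N) and released, it springs up to about +0.020; pulled on with about 3 N it rises to its limit, +0.050, and friction holds it there. Pressed right down again it catches again.
- stop_top (a point): centre of the top face of the bench stop, a square wooden post 34 mm (x) by 40 mm (y) with a flat steel cap; it moves up and down with the stop. Axes as the board's.
- stop_hole (a point): centre of the round, steel-rimmed cross-hole in the stop, 14 mm wide, running right through the post's 34 mm along the board's x axis, 50 mm below the post's top: it comes out 10 mm above the board when the stop is fully up, and is hidden inside the board before. Moves with the stop. Axes as the board's.
- stop_face (a point): centre of the stop's working face (its -y side, towards the log), 20 mm below the post's top; the face looks along the board's -y.
- pin: loose steel locking pin, a 9 mm round rod lying flat on the desk: straight shank 108 mm long, bent over at one end to a 40 mm arm. Origin on the desk side of the shank, 4.5 mm below its axis, 66 mm from the straight tip, near the centre of mass (a good place to grip); x along the shank to the straight tip, y the way the arm points.
- pin_tip (a point): straight, rounded tip of the pin, at x = +66 mm of the pin, on the shank's axis.
- pin_elbow (a point): the pin's bend, at x = -42 mm of the pin, on the shank's axis.
- log: split half log, pale wood, 80 (x) x 230 (y) x 70 mm, about 0.75 kg, lying flat side down on the board, round side up. Origin at the centre of its flat underside, y along its length towards the stop; its ends are at y = +115 (near the stop) and -115 mm. It starts 45 to 75 mm short of the stop.
- log_end (a point): centre of the log's flat sawn end that faces the stop, 30 mm above its underside.
- tin_wax: bystander: round wax tin, 64 mm across, 28 mm high, origin at the centre of its underside
- sanding_block: bystander: brown sanding block, 49 x 78 x 26 mm, origin at the centre of its underside
- juniper_c: bystander: upright piece of juniper branch, 63 x 67 x 144 mm, origin at the centre of its underside

How it is judged:
On the way, in this order (a step that is already met when the one before it is completed fails the run):
1. the stop is pressed deeper than where it was caught (value of joint stop below -0.004 m).
2. the catch has let go and the stop has sprung up (value of joint stop above 0.014 m), for 0.1 s.
3. the stop is drawn up as far as it goes (value of joint stop above 0.043 m), for 0.2 s.
4. the pin sticks right through the stop's cross-hole, let go (((x of pin_tip in the frame of stop_hole above 0.021 m and x of pin_elbow in the frame of stop_hole below -0.021 m) or (x of pin_tip in the frame of stop_hole below -0.021 m and x of pin_elbow in the frame of stop_hole above 0.021 m)) and y of pin_tip in the frame of stop_hole between -0.018 and 0.018 m and z of pin_tip in the frame of stop_hole between -0.018 and 0.018 m and angle between the x axis of pin and the x axis of stop_hole, either way round below 0.35 rad and contact force between the fingers and pin below 0.1 N), for 0.2 s.
5. the log's end butts against the stop (y of log_end in the frame of stop_face above -0.005 m and x of log_end in the frame of stop_face between -0.03 and 0.03 m), for 0.2 s.
At the end, for the whole second after the job is handed in: The stop stands raised by 38 mm or more; the pin passes right through its cross-hole, out by 4 mm or more on both sides and within 20 degrees of its axis; the log lies flat, its end within 5 mm of the stop's face and 30 mm sideways, within 11 degrees of the board; all at rest (all of step 5 and value of joint stop above 0.038 m and ((x of pin_tip in the frame of stop_hole above 0.021 m and x of pin_elbow in the frame of stop_hole below -0.021 m) or (x of pin_tip in the frame of stop_hole below -0.021 m and x of pin_elbow in the frame of stop_hole above 0.021 m)) and y of pin_tip in the frame of stop_hole between -0.018 and 0.018 m and z of pin_tip in the frame of stop_hole between -0.018 and 0.018 m and angle between the x axis of pin and the x axis of stop_hole, either way round below 0.35 rad and angle between the y axis of log and the y axis of stop_face, either way round below 0.2 rad and angle between log's own z axis and vertical below 0.1 rad and linear speed of log below 0.02 m/s and linear speed of pin below 0.05 m/s); the robot touches nothing.
It fails at once if a bystander is pushed about (more than 20 mm) (distance of any of tin_wax, sanding_block, juniper_c from where it was at the start of the episode above 0.02 m).
It fails at once if the log is tipped over (angle between log's own z axis and vertical above 0.5 rad).
It also fails if it takes over 69 s, if anything falls off the work surface, if the arm or the gripper's body presses on something with over 40 N, if the wrist force passes 120 N, or if a joint passes its speed limit or range.

### The arm

A 7-joint arm with a two-finger parallel gripper is mounted at the origin on a cart in front of the work surface, level with it; the furniture and walls round the work are solid. World frame = base frame: x ahead of the robot, y to its left, z up, the work surface at z = 0. Lengths are in m, angles in rad, forces in N, time in s.
With the tool pointing down it reaches from about 0.4 to 0.875 m from the base axis. Payload 6.5 kg.
Tool frame: the origin (TCP) lies at the centre of the arm's flange, where the gripper is bolted on; the fingertips stand 173 mm ahead of it and the grasp point (between the pads) lies 155 mm ahead of it; z points along the fingers, y is the line along which they close (so a half turn about z gives the same grasp; the last joint's range is limited). The gripper opens to 85 mm and grips with 20 to 120 N. Pads are 22 mm wide; open, the fingers measure 114 mm over their backs; the gripper's body (76 mm by 85 mm) begins 54 mm behind the grasp point. The pads swing forward as they close: fully open they stand 13 mm farther back than shut.
Start: joints at [1.118, 0.536, -0.004, 1.538, 0.003, 1.067, -0.071], TCP at [0.245, -0.602, 0.405] pointing down, gripper open.
Joint ranges: [-2.7, 2.7], [-0.37, 2.16], [-1.27, 1.26], [0.24, 2.4], [-1.31, 4.45], [0.19, 1.91], [-2.76, 2.76]. Speed limits (rad/s): [2.39, 2.39, 3.14, 3.14, 3.14, 3.14, 3.14].

### API

Orientations are given as a unit quaternion [x, y, z, w].
In Python, from bench import env, cam, finish_job gives the robot as it stands (env), with the cameras (cam) and the job as plain functions.
- The arm moves only by the tool hand_motion, called as name(argument=value, ...) on one line, values as JSON. Schema: {"type":"object","properties":{"motion":{"type":"array","items":{"type":"array","items":{"type":"array","items":{"type":"number"},"minItems":6,"maxItems":6},"minItems":1,"maxItems":20},"minItems":1,"maxItems":1},"aperture":{"type":"number"},"clamp_n":{"type":"number"},"only":{"type":"string"},"quiet":{"type":"boolean"},"lines":{"type":"string"}},"required":["motion"],"additionalProperties":false}. motion is a list that holds a single list of rows (three levels of brackets), with 1 to 20 rows, each of 6 numbers: dx, dy, dz in shares of the most that a row can go, 1 being 50 mm, then a rotation vector rx, ry, rz in fractions of the full range, 1 being pi rad; each row shifts and turns the commanded pose from where the row before left it, along the tool's axes as they then stand; what a row does not reach is not made up. A row lasts 1/10 s, in which the tool goes at most 0.05 m and 0.15 rad, less where a joint would pass 70% of its speed; a pose out of reach is approached as far as the arm can. aperture is the opening from 0.0 (shut) to 1.0 (fully open), set as the call begins (left out keeps the last). The fingers move at their own pace and stop on an object; clamp_n is the grip in N (left out, the last holds). Time passes only in rows, so rows that do not move let the fingers close. The tool returns the time, the measured TCP pose, the force, the opening and the grip force at its end. only (a regular expression) keeps the lines of the reply that match it, lines (a string "A,B") keeps lines A to B, and quiet returns only ok. Input that does not fit is refused with a message, and nothing moves.
- env.get_state(): the state, without advancing time (a new reading comes with each control period).
- cam.grab_frame(name): name is "side" or "top"; returns a dict with "pixels" (400x640x3 uint8, blue, green, red), "vfov" (degrees; the focal length in pixels is half the picture's height over the tangent of half this angle, whatever the lens; pixels are square), "cx", "cy" (the principal point, pixels), "k1" (the pictures are not rectified: a ray, as slopes to the right and down, at radius r is drawn at 1 + k1 r^2 times it, then the intrinsics apply), "T" (4x4, takes a point from camera to world coordinates). Camera axes: x right, y up, looking along -z (the intrinsics and any distortion apply to the point x, -y, -z); pixel columns grow to the right and rows downward; lengths in m; the calibration is good to about 2 mm. A picture is of the moment at which its call begins. There is no depth.
- finish_job(): hands the job in; it is judged then, once.
The state is a dict: "t": time; "q": joint angles; "joint_velocities": joint speeds; "tau": joint torques, N m; "ee_pos": TCP position; "ee_rot": TCP orientation; "force": force on the tool from outside, world axes, zero at the start; "wrist_torque": the same for the moment, N m; "opening": opening from 0.0 (shut) to 1.0 (fully open); "gripper_force": force on a finger pad.
Only numpy, scipy, OpenCV 4.12 (cv2) and the standard library are available. Lean on these libraries where they do the work, as an engineer would, in place of code of your own. Each camera call takes 0.05 s, during which the arm holds its last target. There are 200 camera calls.

## Working session

There is one attempt and no reset: what is moved stays moved. The work goes in short steps, Python scripts to look and compute and a tool call to move; the robot and the scene stay as the last step left them, time stands still between calls to the robot, and variables do not carry over. Pictures are saved under pics/ and viewed, at most 13 in all, crops included, and the job is handed in when it is done.

```bash
ls; mkdir -p pics; python3 - <<'E'
from bench import env, cam, finish_job
import cv2,json
for n in("side","top"):
    f=cam.grab_frame(n); cv2.imwrite(f"pics/{n}0.png",f["pixels"]); print(n,f["vfov"],f["cx"],f["cy"],f["k1"],f["T"])
s=env.get_state();print(s)
E
```

```text
bench.py
pics
side 55.75017534099879 321.0010793092825 204.9748776546404 -0.039101738150286156 [[-0.95405313  0.20142098 -0.22183825  0.28162577]
 [-0.29956695 -0.65724159  0.69158741  0.7939193 ]
 [-0.00650111  0.72626654  0.68738246  0.85225622]
 [ 0.          0.          0.          1.        ]]
top 47.699740658943576 321.4961254988349 202.2285785044411 -0.12388493999412596 [[ 0.00980841  0.98347782 -0.18076276  0.35652235]
 [-0.99980688  0.00656686 -0.01852238 -0.05590713]
 [-0.0170293   0.18090952  0.9833523   1.24905857]
 [ 0.          0.          0.          1.        ]]
{'t': 0.1, 'q': array([ 1.11780052,  0.53707328, -0.00442163,  1.53872912,  0.00258499,
        1.06731159, -0.07121401]), 'joint_velocities': array([ 0.0017112 , -0.00216504, -0.00026008, -0.00140638, -0.00092661,
       -0.0013089 , -0.00016449]), 'tau': array([ 3.86411673e-03, -5.84563029e+01,  1.05261840e+00, -2.59775609e+01,
        1.27610826e-02,  4.64474870e-03, -2.14267635e-05]), 'ee_pos': array([ 0.24508736, -0.60171573,  0.40392938]), 'ee_rot': array([ 9.81353125e-01,  1.92212041e-01, -1.98260689e-04, -7.31424399e-04]), 'force': array([-0.58910898,  0.26492245,  0.05415648]), 'wrist_torque': array([-0.04631071, -0.02485807, -0.01981208]), 'gripper_force': 0.0, 'opening': 1.0010073981836158}
```

View pics/side0.png

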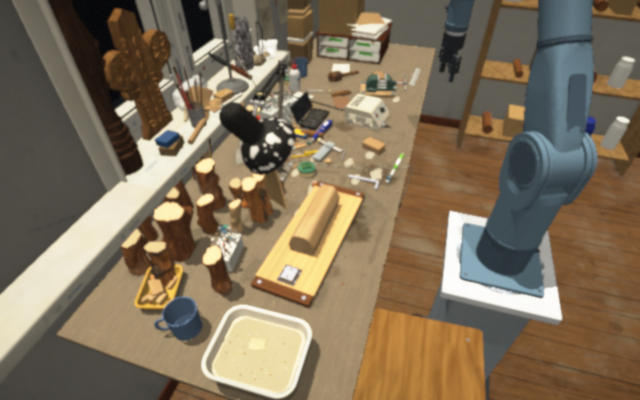

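View pics/top0.png

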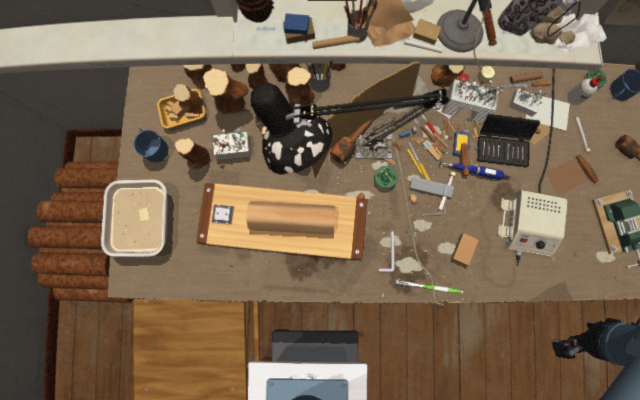

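```bash
cat > h.py <<'E'
import numpy as np,cv2
from scipy.spatial.transform import Rotation as R
from bench import env, cam, finish_job
def K(f):
    fl=200/np.tan(np.radians(f["vfov"])/2); return np.array([[fl,0,f["cx"]],[0,fl,f["cy"]],[0,0,1]]),np.array([f["k1"],0,0,0,0.])
def ray(f,p):
    k,d=K(f); u=cv2.undistortPointsIter(np.array([[p]],float),k,d,None,None,(3,100,1e-10))[0,0]; T=np.array(f["T"])
    return T[:3,3],T[:3,:3]@np.array([u[0],-u[1],-1])
def onz(f,p,z):
    o,v=ray(f,p); return o+v*(z-o[2])/v[2]
def tri(f1,p1,f2,p2):
    a,u=ray(f1,p1);b,v=ray(f2,p2)
    s=np.linalg.lstsq(np.c_[u,-v],b-a,rcond=None)[0]; x,y=a+s[0]*u,b+s[1]*v
    return (x+y)/2,np.linalg.norm(x-y)
def proj(f,P):
    T=np.array(f["T"]); c=T[:3,:3].T@(np.array(P)-T[:3,3]); k,d=K(f)
    return cv2.projectPoints(np.array([[c[0],-c[1],-c[2]]]),np.zeros(3),np.zeros(3),k,d)[0].ravel()
def crop(f,x,y,w,h,s): 
    return cv2.resize(f["pixels"][y:y+h,x:x+w],None,fx=s,fy=s,interpolation=cv2.INTER_CUBIC)
E
python3 - <<'E'
from h import *
t=cam.grab_frame("top");s=cam.grab_frame("side")
a=crop(t,195,170,100,75,4);b=crop(t,370,170,100,75,4);b2=crop(t,365,225,100,75,4)
c=crop(s,250,240,100,75,4)
d=crop(s,330,120,100,75,4)
cv2.imwrite("pics/c1.png",np.vstack([np.hstack([a,c]),np.hstack([b2,d])]))
E
```

```text
(no output)
```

View pics/c1.png

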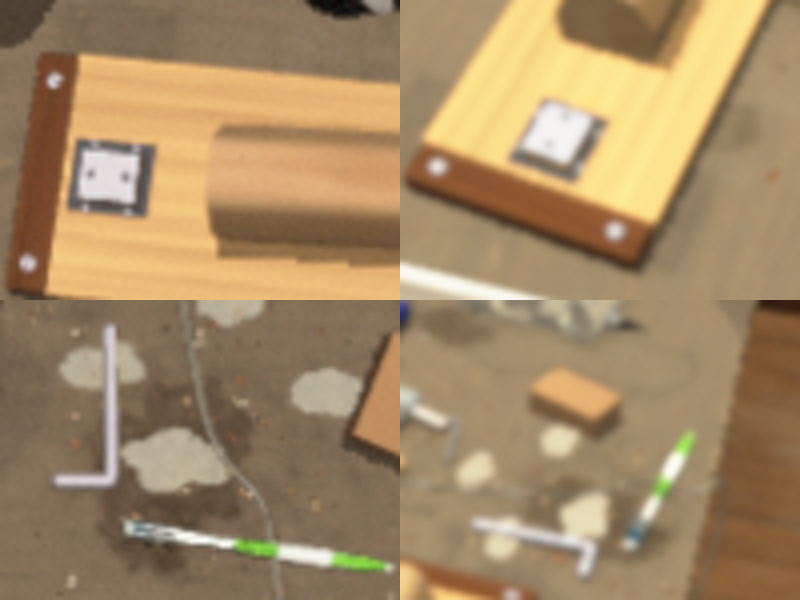

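```bash
cat > m.py <<'E'
from h import *
t=cam.grab_frame("top");s=cam.grab_frame("side")
A=lambda x,y,x0,y0:(x0+(x+.5)/4-.5,y0+(y+.5)/4-.5)
ta=lambda x,y:A(x,y,195,170); sc=lambda x,y:A(x-400,y,250,240); tb=lambda x,y:A(x,y-300,365,225); sd=lambda x,y:A(x-400,y-300,330,120)
for n,p,q in [("cap",ta(108,178),sc(558,133)),("screw1",ta(55,80),sc(616,231)),("screw1b",ta(28,263),sc(437,167)),("tip",tb(110,327),sd(475,524)),("elbow",tb(110,481),sd(592,546)),("arm",tb(57,481),sd(584,572))]:
    print(n,*tri(t,p,s,q))
for n,p,z in [("scr a",ta(55,80),.018),("scr b",ta(28,263),.018),("scr c",(360,195.5),.018),("scr d",(357,251.5),.018),("cap",ta(108,178),.028),("tip",tb(110,326),.0045),("elb",tb(110,481),.0045),("arm",tb(55,481),.0045),("logfar1",ta(215,127),.05),("logfar2",ta(212,235),.03)]: print(n,onz(t,p,z).round(4))
for n,p,z in [("scr",sc(437,167),.018),("scr",sc(616,231),.018),("cap",sc(558,133),.028),("tip",sd(475,524),.0045),("elb",sd(592,546),.0045)]: print("S",n,onz(s,p,z).round(4))
E
python3 m.py
```

```text
cap [0.54742577 0.24236112 0.02978576] 0.0038904603726560754
screw1 [0.55654547 0.2831401  0.00629035] 0.12283468420620677
screw1b [0.53850839 0.30492566 0.07083379] 0.11944743107985659
tip [ 0.50547785 -0.22810783  0.00790721] 0.002567567047412091
elbow [ 0.40011336 -0.22635049  0.00976614] 0.003102746421915107
arm [ 0.39992247 -0.19022087  0.00985646] 0.0030115296181357533
scr a [0.6168 0.2863 0.018 ]
scr b [0.4873 0.2983 0.018 ]
scr c [ 0.6025 -0.1393  0.018 ]
scr d [ 0.4474 -0.1305  0.018 ]
cap [0.5458 0.2424 0.028 ]
tip [ 0.5053 -0.2287  0.0045]
elb [ 0.3987 -0.2272  0.0045]
arm [ 0.3986 -0.1896  0.0045]
logfar1 [0.578  0.1651 0.05  ]
logfar2 [0.5067 0.168  0.03  ]
S scr [0.6202 0.2843 0.018 ]
S scr [0.4904 0.2955 0.018 ]
S cap [0.55   0.2413 0.028 ]
S tip [ 0.5077 -0.2322  0.0045]
S elb [ 0.4024 -0.2326  0.0045]
```

The manual's scale: shifts go in shares of 50 mm and turns go in shares of pi rad. Converting my numbers, 0.15 rad / 3.1416 = 0.0477.

```bash
cat > g.py <<'E'
import sys
from h import *
# python3 g.py x y z yaw : remaining shift in tool axes (after turning about tool z by the printed angle)
s=env.get_state();x,y,z,yaw=map(float,sys.argv[1:5]);r=R.from_quat(s["ee_rot"]);X=r.as_matrix()
cy=np.arctan2(X[1,0],X[0,0]);d=np.array([x,y,z])-s["ee_pos"]
Y=np.array([[np.cos(yaw),np.sin(yaw),0],[np.sin(yaw),-np.cos(yaw),0],[0,0,-1]]).T
print("t",round(s["t"],2),"turn",(r.inv()*R.from_matrix(Y)).as_rotvec().round(4),"shift after turn",(Y.T@d).round(4),"F",s["force"].round(2),"open",round(s["opening"],3),s["gripper_force"])
E
python3 - <<'E'
from h import *
t=cam.grab_frame("top");s=cam.grab_frame("side")
print("lamp",tri(t,(290,150),s,(270,150)),"jun",tri(t,(184,145),s,(211,256)))
E
```

```text
lamp (array([0.66247561, 0.0365981 , 0.26280607]), np.float64(0.008707519328618551)) jun (array([0.71096017, 0.32524636, 0.1389565 ]), np.float64(0.0022784493719542227))
```

hand_motion(motion=[[[0, 0, 0, 0, 0, 0.0477], [0, 0, 0, 0, 0, 0.0477], [0, 0, 0, 0, 0, 0.0477], [0, 0, 0, 0, 0, 0.0086]]], aperture=0.0, clamp_n=40)

```text
t: 0.8
ee_pos: [0.2454, -0.6019, 0.4047]
ee_rot: [0.999, -0.046, -0.0, 0.0]
force: [-0.0, 0.1, -0.3]
opening: 0.334
gripper_force: 0.0
```

```bash
python3 g.py 0.548 0.242 0.25 -0.09
```

```text
t 0.8 turn [ 0.0001  0.0003 -0.0023] shift after turn [ 0.2256 -0.8677  0.1547] F [-0.04  0.12 -0.31] open 0.334 0.0
```

To row units: -0.048 m is -0.96, 0.0125 m is 0.25.

hand_motion(motion=[[[0.25, -0.96, 0, 0, 0, 0], [0.25, -0.96, 0, 0, 0, 0], [0.25, -0.96, 0, 0, 0, 0], [0.25, -0.96, 0, 0, 0, 0], [0.25, -0.96, 0, 0, 0, 0], [0.25, -0.96, 0, 0, 0, 0], [0.25, -0.96, 0, 0, 0, 0], [0.25, -0.96, 0, 0, 0, 0], [0.25, -0.96, 0, 0, 0, 0], [0.25, -0.96, 0, 0, 0, 0], [0.25, -0.96, 0, 0, 0, 0], [0.25, -0.96, 0, 0, 0, 0], [0.25, -0.96, 0, 0, 0, 0], [0.25, -0.96, 0, 0, 0, 0], [0.25, -0.96, 0, 0, 0, 0], [0.25, -0.96, 0, 0, 0, 0], [0.25, -0.96, 0, 0, 0, 0], [0.25, -0.96, 0, 0, 0, 0]]])

```text
t: 2.6
ee_pos: [0.5476, 0.2401, 0.4048]
ee_rot: [0.999, -0.044, 0.0, 0.0]
force: [2.0, -0.5, 0.6]
opening: -0.001
gripper_force: 0.0
```

```bash
python3 g.py 0.548 0.242 0.22 -0.09
python3 - <<'E'
from h import *
t=cam.grab_frame("top")
for z in (.2,.3): print([onz(t,p,z).round(3)[:2] for p in ((290,173),(262,150),(332,145))])
E
```

```text
t 2.6 turn [ 0.     -0.0007  0.0029] shift after turn [ 0.0002 -0.0019  0.1848] F [ 1.96 -0.46  0.59] open -0.001 0.0
[array([0.62, 0.04]), array([0.677, 0.109]), array([ 0.69, -0.06])]
[array([0.595, 0.031]), array([0.647, 0.094]), array([ 0.658, -0.06 ])]
```

Lamp clears x < 0.59. Descend: fingertips to about 20 mm above the cap, then press.

To row units: 0.045 m is 0.9, 0.01 m is 0.2, 0.003 rad / 3.1416 = 0.001.

hand_motion(motion=[[[0, -0.04, 0.9, 0, 0, 0.001], [0, 0, 0.9, 0, 0, 0], [0, 0, 0.9, 0, 0, 0], [0, 0, 0.9, 0, 0, 0], [0, 0, 0.2, 0, 0, 0], [0, 0, 0, 0, 0, 0]]])

```text
t: 3.25
ee_pos: [0.5468, 0.24, 0.2138]
ee_rot: [0.999, -0.046, -0.001, 0.001]
force: [-0.4, -0.2, 0.4]
opening: 0.001
gripper_force: 0.0
```

```bash
python3 g.py 0.548 0.242 0.201 -0.09
python3 - <<'E'
from h import *
s=cam.grab_frame("side");t=cam.grab_frame("top")
cv2.imwrite("pics/p2.png",np.hstack([crop(s,240,220,100,100,4),crop(t,180,170,100,100,4)]))
E
```

```text
t 3.25 turn [ 0.0014  0.0025 -0.0015] shift after turn [ 0.001  -0.0021  0.0128] F [-0.37 -0.21  0.41] open 0.001 0.0
```

View pics/p2.png

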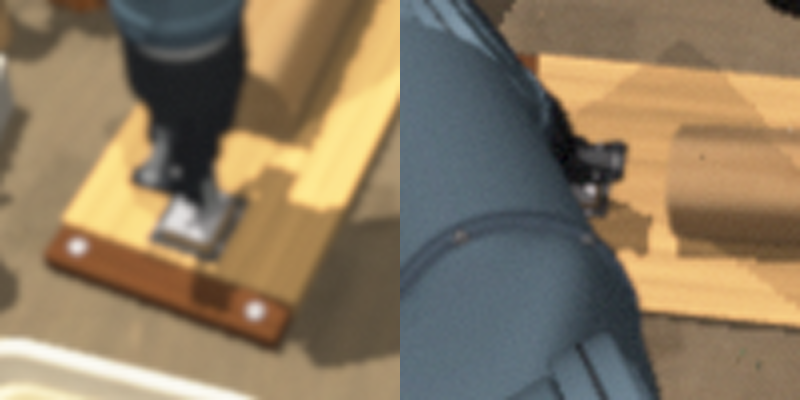

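The closed fingers are above the cap (side crop ~(205,210) over the cap at (190,220)). Press.

To row units: 0.006 m is 0.12, 0.003 m is 0.06.

hand_motion(motion=[[[0, -0.04, 0.12, 0, 0, 0], [0, 0, 0.12, 0, 0, 0], [0, 0, 0.06, 0, 0, 0], [0, 0, 0.06, 0, 0, 0], [0, 0, 0.04, 0, 0, 0], [0, 0, 0, 0, 0, 0]]])

```text
t: 3.95
ee_pos: [0.5479, 0.2427, 0.1956]
ee_rot: [0.999, -0.046, 0.001, -0.0]
force: [-0.7, 0.6, 3.9]
opening: -0.002
gripper_force: 2.3
```

```bash
python3 g.py 0.548 0.242 0.201 -0.09
```

```text
t 3.95 turn [-0.001  -0.0015 -0.003 ] shift after turn [ 0.0001  0.0007 -0.0054] F [-0.69  0.6   3.88] open -0.002 2.3012015596032143
```

To row units: 0.002 m is 0.04.

hand_motion(motion=[[[0, 0, 0.04, 0, 0, 0], [0, 0, 0.04, 0, 0, 0], [0, 0, 0, 0, 0, 0]]])

```text
t: 4.25
ee_pos: [0.5479, 0.2428, 0.1933]
ee_rot: [0.999, -0.047, 0.001, -0.0]
force: [-5.3, -2.7, 22.8]
opening: -0.0
gripper_force: 11.5
```

hand_motion(motion=[[[0, 0, -0.2, 0, 0, 0], [0, 0, -0.4, 0, 0, 0], [0, 0, -0.8, 0, 0, 0], [0, 0, -0.8, 0, 0, 0], [0, 0, 0, 0, 0, 0]]], aperture=1.0)

```text
t: 4.75
ee_pos: [0.5494, 0.2433, 0.3064]
ee_rot: [0.999, -0.047, 0.004, -0.002]
force: [1.2, -0.2, 0.1]
opening: 0.845
gripper_force: 0.0
```

```bash
python3 - <<'E'
from h import *
s=cam.grab_frame("side");t=cam.grab_frame("top")
cv2.imwrite("pics/p3.png",np.hstack([crop(s,240,220,100,100,4),crop(t,180,170,100,100,4)]))
E
```

```text
(no output)
```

View pics/p3.png

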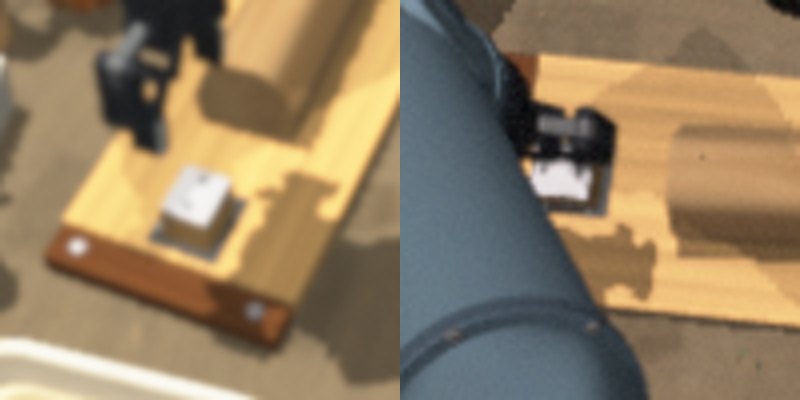

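Sprung up: cap now visibly proud of the mouth (side crop (197,195)). Descend open and grip.

To row units: 0.035 m is 0.7, 0.025 m is 0.5.

hand_motion(motion=[[[-0.02, 0.02, 0.7, 0, 0, 0], [0, 0, 0.7, 0, 0, 0], [0, 0, 0.5, 0, 0, 0], [0, 0, 0.26, 0, 0, 0], [0, 0, 0, 0, 0, 0]]], aperture=1.0)

```text
t: 5.35
ee_pos: [0.5451, 0.2408, 0.1901]
ee_rot: [0.999, -0.046, -0.002, 0.001]
force: [-0.4, 0.0, 0.7]
opening: 0.999
gripper_force: 0.0
```

```bash
python3 g.py 0.548 0.242 0.198 -0.09
```

```text
t 5.35 turn [ 0.0026  0.0044 -0.0028] shift after turn [ 0.0028 -0.0015 -0.0079] F [-0.37  0.01  0.74] open 0.999 0.0
```

hand_motion(motion=[[[0, 0, 0, 0, 0, 0], [0, 0, 0, 0, 0, 0], [0, 0, 0, 0, 0, 0], [0, 0, 0, 0, 0, 0], [0, 0, 0, 0, 0, 0], [0, 0, 0, 0, 0, 0]]], aperture=0.0, clamp_n=50)

```text
t: 5.95
ee_pos: [0.5469, 0.241, 0.1935]
ee_rot: [0.999, -0.047, 0.001, 0.0]
force: [-0.4, -3.0, 4.6]
opening: 0.459
gripper_force: 56.2
```

To row units: -0.006 m is -0.12, -0.005 m is -0.1.

hand_motion(motion=[[[0, 0, -0.1, 0, 0, 0], [0, 0, -0.12, 0, 0, 0], [0, 0, -0.12, 0, 0, 0], [0, 0, -0.12, 0, 0, 0], [0, 0, -0.12, 0, 0, 0], [0, 0, -0.06, 0, 0, 0], [0, 0, 0, 0, 0, 0]]])

```text
t: 6.65
ee_pos: [0.5468, 0.2409, 0.2243]
ee_rot: [0.999, -0.047, 0.001, -0.0]
force: [7.7, -0.6, -10.1]
opening: 0.457
gripper_force: 57.7
```

```bash
python3 g.py 0.548 0.242 0.2235 -0.09
```

```text
t 6.65 turn [-0.0003 -0.0011 -0.0035] shift after turn [ 0.0011 -0.0012  0.0008] F [  7.74  -0.61 -10.14] open 0.457 57.72211879491806
```

To row units: -0.04 m is -0.8, -0.02 m is -0.4.

hand_motion(motion=[[[0, 0, 0, 0, 0, 0], [0, 0, 0, 0, 0, 0], [0, 0, 0, 0, 0, 0], [0, 0, -0.4, 0, 0, 0], [0, 0, -0.8, 0, 0, 0], [0, 0, -0.8, 0, 0, 0], [0, 0, 0, 0, 0, 0]]], aperture=1.0)

```text
t: 7.35
ee_pos: [0.5478, 0.2429, 0.3305]
ee_rot: [0.999, -0.046, 0.004, -0.003]
force: [0.2, 1.4, -0.3]
opening: 1.003
gripper_force: 0.0
```

```bash
python3 g.py 0.4425 -0.230 0.30 -0.005
```

```text
t 7.35 turn [-0.0051 -0.0082 -0.0879] shift after turn [-0.103   0.4734  0.0305] F [ 0.2   1.41 -0.32] open 1.003 0.0
```

To row units: 0.0473 m is 0.946, -0.0103 m is -0.206, -0.088 rad / 3.1416 = -0.028.

hand_motion(motion=[[[0, 0, 0, -0.0016, -0.0025, -0.028], [-0.206, 0.946, 0, 0, 0, 0], [-0.206, 0.946, 0, 0, 0, 0], [-0.206, 0.946, 0, 0, 0, 0], [-0.206, 0.946, 0, 0, 0, 0], [-0.206, 0.946, 0, 0, 0, 0], [-0.206, 0.946, 0, 0, 0, 0], [-0.206, 0.946, 0, 0, 0, 0], [-0.206, 0.946, 0, 0, 0, 0], [-0.206, 0.946, 0, 0, 0, 0], [-0.206, 0.946, 0, 0, 0, 0], [0, 0, 0, 0, 0, 0]]], aperture=0.5)

```text
t: 8.55
ee_pos: [0.4383, -0.2377, 0.3275]
ee_rot: [1.0, -0.008, -0.005, 0.004]
force: [-0.3, 0.4, 0.1]
opening: 0.497
gripper_force: 0.0
```

```bash
python3 g.py 0.4425 -0.230 0.25 -0.005
python3 - <<'E'
from h import *
s=cam.grab_frame("side");t=cam.grab_frame("top")
cv2.imwrite("pics/p4.png",np.vstack([np.hstack([crop(s,250,220,100,75,4),crop(t,195,170,100,75,4)]),np.hstack([crop(s,330,120,100,75,4),crop(t,365,225,100,75,4)])]))
E
```

```text
t 8.55 turn [ 0.0077  0.0096 -0.0108] shift after turn [ 0.0042 -0.0078  0.0775] F [-0.26  0.36  0.11] open 0.497 0.0
```

View pics/p4.png

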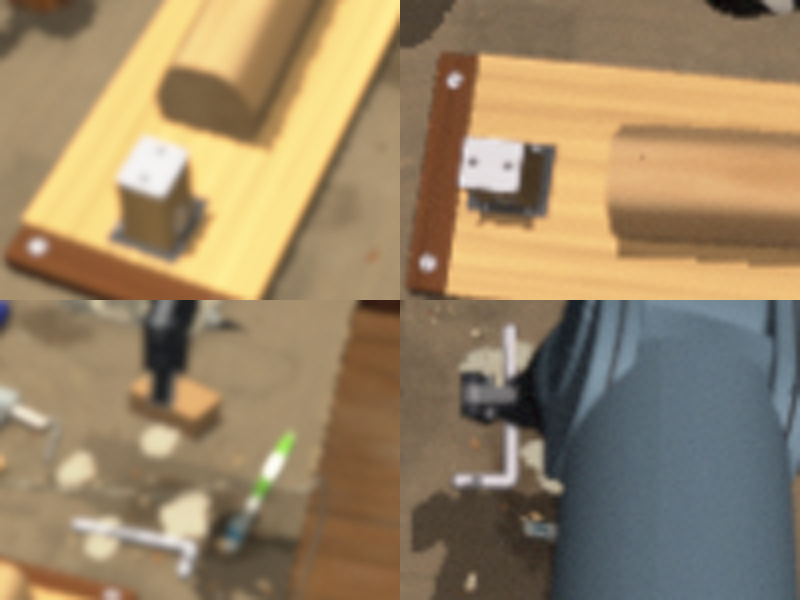

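To row units: 0.04 m is 0.8, 0.02 m is 0.4, -0.011 rad / 3.1416 = -0.0035.

```bash
python3 - <<'E'
from h import *
t=cam.grab_frame("top");s=cam.grab_frame("side")
A=lambda x,y,x0,y0:(x0+(x+.5)/4-.5,y0+(y+.5)/4-.5)
c,e=tri(t,A(91,165,195,170),s,A(152,166,250,220));print("cap",c,e)
print(onz(t,A(91,165,195,170),.078),onz(s,A(152,166,250,220),.078))
ux=np.array([np.cos(.09),-np.sin(.09),0])
o,v=ray(s,A(182,216,250,220));P=c-.017*ux;k=(P-o)@ux/(v@ux);print("hole",o+k*v)
for y in (-1,1):print(y,[proj(f,np.array([.55,.242,.028])) for f in (s,)])
# refine pin: threshold-free check of given corners, average views
for w in(("tip",A(110,26,365,225),A(75,224,330,120)),("elb",A(110,181,365,225),A(190,246,330,120))):
  print(w[0],(onz(t,w[1],.0045)+onz(s,w[2],.0045))/2)
E
```

```text
cap [0.54827012 0.24210554 0.07941696] 0.003745226809122343
[0.54663745 0.24202495 0.078     ] [0.55069562 0.24116707 0.078     ]
hole [0.53139005 0.24419998 0.0360005 ]
-1 [array([289.02833053, 273.09112204])]
1 [array([289.02833053, 273.09112204])]
tip [ 0.50649217 -0.23047972  0.0045    ]
elb [ 0.40141473 -0.22966167  0.0045    ]
```

hand_motion(motion=[[[0.08, -0.16, 0.8, 0.0025, 0.0031, -0.0035], [0, 0, 0.8, 0, 0, 0], [0, 0, 0.4, 0, 0, 0], [0, 0, 0, 0, 0, 0]]])

```text
t: 9.15
ee_pos: [0.4441, -0.2205, 0.2252]
ee_rot: [1.0, 0.005, -0.002, -0.003]
force: [-0.2, 0.1, 0.6]
opening: 0.5
gripper_force: 0.0
```

```bash
python3 g.py 0.4425 -0.230 0.175 -0.005
```

```text
t 9.15 turn [-0.0063  0.0035  0.0145] shift after turn [-0.0016  0.0095  0.0502] F [-0.24  0.14  0.56] open 0.5 0.0
```

To row units: 0.02 m is 0.4, 0.009 m is 0.18, 0.0145 rad / 3.1416 = 0.0046.

hand_motion(motion=[[[-0.02, 0.18, 0.4, -0.0019, 0.0013, 0.0046], [0, 0, 0, 0, 0, 0], [0, 0, 0, 0, 0, 0]]])

```text
t: 9.45
ee_pos: [0.4444, -0.2314, 0.2087]
ee_rot: [1.0, -0.004, 0.003, 0.001]
force: [-0.2, 0.5, -0.3]
opening: 0.5
gripper_force: 0.0
```

```bash
python3 g.py 0.4425 -0.230 0.175 -0.005
```

```text
t 9.45 turn [ 0.0028 -0.006  -0.0025] shift after turn [-0.0019 -0.0014  0.0337] F [-0.22  0.54 -0.27] open 0.5 0.0
```

To row units: 0.015 m is 0.3, 0.006 m is 0.12, -0.004 rad / 3.1416 = -0.0013.

hand_motion(motion=[[[-0.04, -0.02, 0.3, 0.0006, -0.0013, -0.0006], [0, 0, 0.24, 0, 0, 0], [0, 0, 0.12, 0, 0, 0], [0, 0, 0, 0, 0, 0], [0, 0, 0, 0, 0, 0]]])

```text
t: 9.95
ee_pos: [0.4419, -0.2311, 0.1745]
ee_rot: [1.0, -0.003, 0.001, 0.0]
force: [-0.1, -0.3, 0.8]
opening: 0.499
gripper_force: 0.0
```

```bash
python3 g.py 0.4425 -0.230 0.175 -0.005
```

```text
t 9.95 turn [ 0.0007 -0.001  -0.0016] shift after turn [ 0.0006 -0.0011 -0.0005] F [-0.07 -0.26  0.78] open 0.499 0.0
```

hand_motion(motion=[[[0, 0, 0, 0, 0, 0], [0, 0, 0, 0, 0, 0], [0, 0, 0, 0, 0, 0], [0, 0, 0, 0, 0, 0], [0, 0, 0, 0, 0, 0], [0, 0, 0, 0, 0, 0]]], aperture=0.0, clamp_n=60)

```text
t: 10.55
ee_pos: [0.4421, -0.2312, 0.175]
ee_rot: [1.0, -0.003, 0.001, 0.001]
force: [-0.9, 0.6, 5.8]
opening: 0.07
gripper_force: 58.8
```

```bash
python3 g.py 0.4425 -0.230 0.175 -0.005
```

```text
t 10.55 turn [ 0.0012 -0.0019 -0.0018] shift after turn [ 0.0004 -0.0012  0.    ] F [-0.86  0.6   5.83] open 0.07 58.84563446044922
```

To row units: -0.04 m is -0.8, -0.03 m is -0.6, 0.085 rad / 3.1416 = 0.0271.

hand_motion(motion=[[[0, 0, -0.4, 0, 0, 0], [0, 0, -0.8, 0, 0, 0], [0, 0, -0.8, 0, 0, 0], [0, 0, -0.6, 0, 0, 0.0271], [0, 0, 0, 0, 0, 0]]])

```text
t: 11.05
ee_pos: [0.4431, -0.2317, 0.3084]
ee_rot: [0.999, -0.047, 0.004, 0.002]
force: [0.6, 0.4, -0.8]
opening: 0.067
gripper_force: 58.9
```

```bash
python3 g.py 0.4404 0.2517 0.3 -0.09
```

```text
t 11.05 turn [ 0.0034 -0.0085 -0.004 ] shift after turn [-0.0462 -0.4812  0.0084] F [ 0.6   0.42 -0.81] open 0.067 58.858455419540405
```

To row units: -0.0437 m is -0.874, -0.0042 m is -0.084.

hand_motion(motion=[[[-0.084, -0.874, 0, 0, 0, 0], [-0.084, -0.874, 0, 0, 0, 0], [-0.084, -0.874, 0, 0, 0, 0], [-0.084, -0.874, 0, 0, 0, 0], [-0.084, -0.874, 0, 0, 0, 0], [-0.084, -0.874, 0, 0, 0, 0], [-0.084, -0.874, 0, 0, 0, 0], [-0.084, -0.874, 0, 0, 0, 0], [-0.084, -0.874, 0, 0, 0, 0], [-0.084, -0.874, 0, 0, 0, 0], [-0.084, -0.874, 0, 0, 0, 0], [0, 0, 0, 0, 0, 0], [0, 0, 0, 0, 0, 0], [0, 0, 0, 0, 0, 0]]])

```text
t: 12.45
ee_pos: [0.4397, 0.2505, 0.3034]
ee_rot: [0.999, -0.046, 0.0, 0.001]
force: [-0.4, -0.6, -0.6]
opening: 0.068
gripper_force: 59.0
```

```bash
python3 g.py 0.4404 0.2517 0.205 -0.09
```

```text
t 12.45 turn [ 0.0026 -0.0003 -0.0026] shift after turn [ 0.0006 -0.0012  0.0984] F [-0.39 -0.59 -0.65] open 0.068 58.953757882118225
```

To row units: 0.04 m is 0.8, 0.03 m is 0.6.

hand_motion(motion=[[[0, -0.02, 0.8, 0, 0, 0], [0, 0, 0.6, 0, 0, 0], [0, 0, 0.4, 0, 0, 0], [0, 0, 0.24, 0, 0, 0], [0, 0, 0, 0, 0, 0], [0, 0, 0, 0, 0, 0]]])

```text
t: 13.05
ee_pos: [0.4404, 0.2524, 0.2027]
ee_rot: [0.999, -0.046, 0.001, 0.0]
force: [0.5, -0.9, -0.5]
opening: 0.071
gripper_force: 58.9
```

```bash
python3 g.py 0.4404 0.2517 0.1985 -0.09
python3 - <<'E'
from h import *
s=cam.grab_frame("side");t=cam.grab_frame("top")
cv2.imwrite("pics/p5.png",np.hstack([crop(s,260,220,80,100,5),crop(t,190,180,80,100,5)]))
E
```

```text
t 13.05 turn [ 0.0007 -0.002  -0.0026] shift after turn [0.0001 0.0007 0.0042] F [ 0.53 -0.91 -0.5 ] open 0.071 58.94641041755676
```

View pics/p5.png

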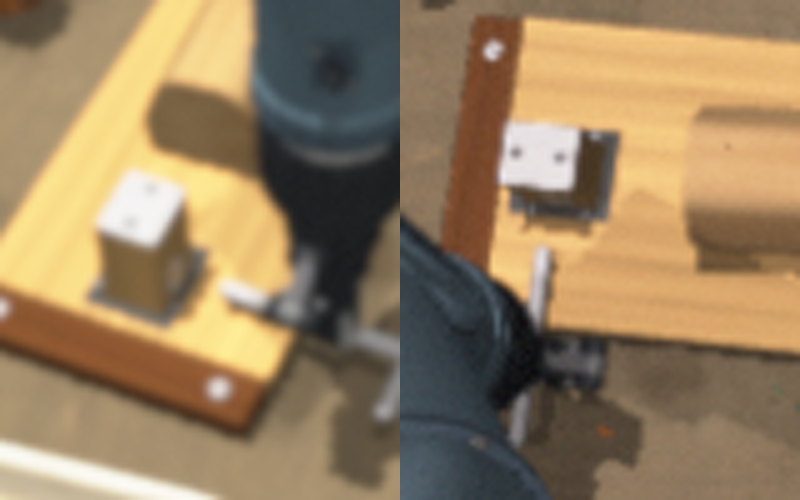

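```bash
python3 - <<'E'
from h import *
t=cam.grab_frame("top");s=cam.grab_frame("side")
A=lambda x,y,x0,y0:(x0+(x+.5)/5-.5,y0+(y+.5)/5-.5)
ux=np.array([np.cos(.09),-np.sin(.09),0]);uy=np.array([np.sin(.09),np.cos(.09),0])
c,e=tri(t,A(140,156,190,180),s,A(143,208,260,220));print("cap",c,e)
p,e=tri(t,A(142,250,190,180),s,A(224,287,260,220));print("tip",p,e)
h=c-np.array([0,0,.05]);d=p-h;print("tip in hole frame (T+S)",d@ux,d@uy,d[2])
for f,a,b in((t,A(140,156,190,180),A(142,250,190,180)),(s,A(143,208,260,220),A(224,287,260,220))):
  d=onz(f,b,.0322)-onz(f,a,.078);print("one view",d@ux,d@uy)
x=env.get_state()["ee_pos"];r=R.from_quat(env.get_state()["ee_rot"]).as_matrix();print("TCP-based tip",x+r@np.array([.064,0,.1705]))
hp=h-.017*ux
print("hole proj in crop",(proj(s,hp)-[260,220])*5, "tipproj",(proj(s,p)-[260,220])*5)
E
```

```text
cap [0.54779552 0.24148044 0.07879158] 0.002171266413803843
tip [0.50274272 0.24822973 0.03768951] 0.0024061673463158504
tip in hole frame (T+S) -0.04547707993676499 0.0026726924237597356 0.008897931554932972
one view -0.045171168937518186 0.0038921138752610416
one view -0.04387741143808986 -0.00027934474429198346
TCP-based tip [0.50466045 0.24710437 0.03287929]
hole proj in crop [178.06679215 274.75596493] tipproj [224.25461174 285.46779918]
```

To row units: 0.01 m is 0.2, 0.008 m is 0.16, -0.002 rad / 3.1416 = -0.0006.

hand_motion(motion=[[[0.2, 0.038, 0.11, 0, 0, -0.0006], [0.16, 0, 0, 0, 0, 0], [0.08, 0, 0, 0, 0, 0], [0.08, 0, 0, 0, 0, 0], [0.08, 0, 0, 0, 0, 0], [0.06, 0, 0, 0, 0, 0], [0, 0, 0, 0, 0, 0]]])

```text
t: 13.95
ee_pos: [0.4731, 0.2479, 0.1968]
ee_rot: [0.999, -0.045, 0.001, 0.0]
force: [-0.1, 0.0, -1.1]
opening: 0.072
gripper_force: 58.9
```

```bash
python3 g.py 0.4775 0.2473 0.197 -0.09
```

```text
t 13.95 turn [ 0.0006 -0.0017  0.0001] shift after turn [ 0.0045  0.0002 -0.0002] F [-0.09  0.02 -1.09] open 0.072 58.94568979740143
```

To row units: 0.007 m is 0.14, 0.006 m is 0.12.

hand_motion(motion=[[[0.12, 0, 0, 0, 0, 0], [0.14, 0, 0, 0, 0, 0], [0.14, 0, 0, 0, 0, 0], [0.14, 0, 0, 0, 0, 0], [0.14, 0, 0, 0, 0, 0], [0.1, 0, 0, 0, 0, 0], [0.04, 0, 0, 0, 0, 0], [0, 0, 0, 0, 0, 0]]])

```text
t: 14.75
ee_pos: [0.5137, 0.2442, 0.1967]
ee_rot: [0.999, -0.045, 0.001, 0.0]
force: [0.8, 0.2, -1.3]
opening: 0.069
gripper_force: 59.2
```

```bash
python3 g.py 0.518 0.2447 0.197 -0.09
python3 - <<'E'
from h import *
s=cam.grab_frame("side");t=cam.grab_frame("top")
cv2.imwrite("pics/p6.png",np.hstack([crop(s,260,220,80,100,5),crop(t,190,180,80,100,5)]))
E
```

```text
t 14.75 turn [ 0.0007 -0.0014 -0.    ] shift after turn [ 0.0042 -0.0009 -0.0003] F [ 0.75  0.19 -1.35] open 0.069 59.17481482028961
```

View pics/p6.png

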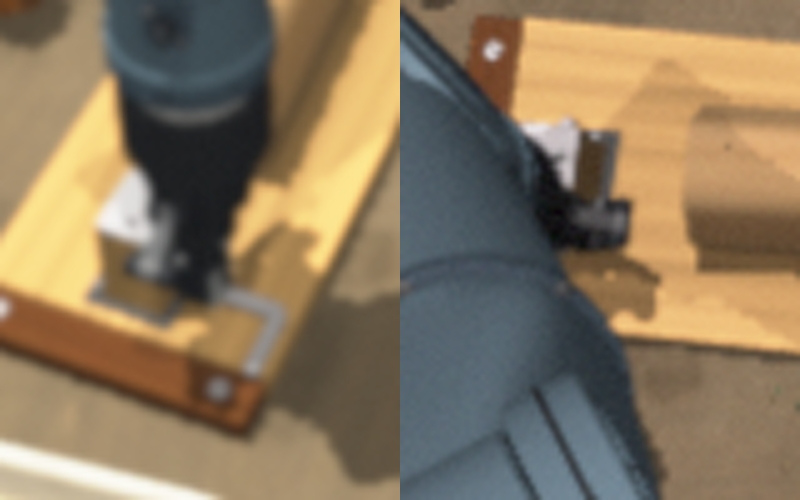

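Pin is through without force; elbow at (275,310) in the side crop. Release and lift.

To row units: -0.04 m is -0.8, -0.03 m is -0.6.

hand_motion(motion=[[[0, 0, 0, 0, 0, 0], [0, 0, 0, 0, 0, 0], [0, 0, 0, 0, 0, 0], [0, 0, 0, 0, 0, 0], [0, 0, -0.4, 0, 0, 0], [0, 0, -0.8, 0, 0, 0], [0, 0, -0.8, 0, 0, 0], [0, 0, -0.6, 0, 0, 0], [0, 0, 0, 0, 0, 0]]], aperture=0.6)

```text
t: 15.75
ee_pos: [0.5147, 0.2453, 0.3313]
ee_rot: [0.999, -0.045, 0.004, -0.002]
force: [-0.4, 0.3, 0.1]
opening: 0.601
gripper_force: 0.0
```

```bash
python3 g.py 0.518 -0.13 0.31 -0.09
```

```text
t 15.75 turn [-0.0036 -0.0083  0.0001] shift after turn [0.037  0.3735 0.0213] F [-0.41  0.26  0.12] open 0.601 0.0
```

To row units: 0.0436 m is 0.872, 0.0041 m is 0.082.

hand_motion(motion=[[[0.082, 0.872, 0, 0, 0, 0], [0.082, 0.872, 0, 0, 0, 0], [0.082, 0.872, 0, 0, 0, 0], [0.082, 0.872, 0, 0, 0, 0], [0.082, 0.872, 0, 0, 0, 0], [0.082, 0.872, 0, 0, 0, 0], [0.082, 0.872, 0, 0, 0, 0], [0.082, 0.872, 0, 0, 0, 0], [0, 0, 0, 0, 0, 0], [0, 0, 0, 0, 0, 0]]], aperture=0.0)

```text
t: 16.75
ee_pos: [0.5143, -0.107, 0.3263]
ee_rot: [0.999, -0.046, 0.0, 0.0]
force: [-1.0, 0.5, -0.2]
opening: 0.001
gripper_force: 0.0
```

```bash
python3 g.py 0.516 -0.105 0.215 -0.09
python3 - <<'E'
from h import *
s=cam.grab_frame("side");t=cam.grab_frame("top")
cv2.imwrite("pics/p7.png",np.hstack([crop(s,240,170,130,150,3),crop(t,190,170,130,150,3)]))
E
```

```text
t 16.75 turn [ 0.0007 -0.0002 -0.0024] shift after turn [ 0.0015 -0.0021  0.1113] F [-1.03  0.47 -0.15] open 0.001 0.0
```

View pics/p7.png

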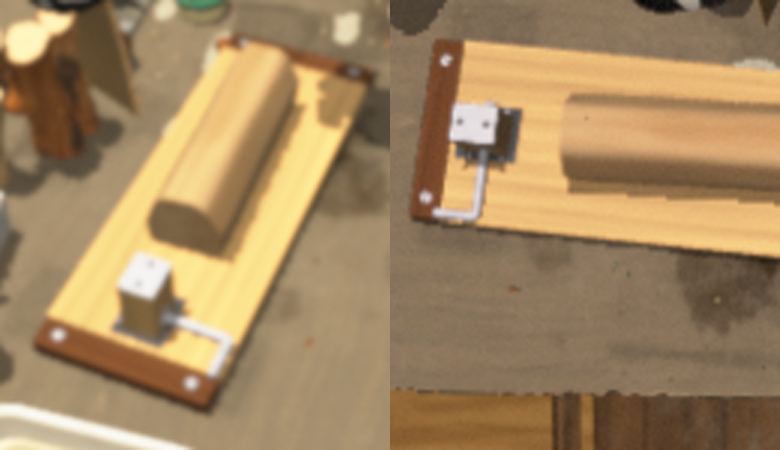

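```bash
python3 - <<'E'
from h import *
t=cam.grab_frame("top")
print("far end est",onz(t,(337,221),.05))
E
```

```text
far end est [ 0.52617325 -0.07528982  0.05      ]
```

hand_motion(motion=[[[0.02, -0.02, 0.8, 0, 0, 0], [0, 0, 0.8, 0, 0, 0], [0, 0, 0.6, 0, 0, 0], [0, 0, 0.06, 0, 0, 0], [0, 0, 0, 0, 0, 0]]])

```text
t: 17.4
ee_pos: [0.5161, -0.1039, 0.214]
ee_rot: [0.999, -0.044, 0.0, 0.0]
force: [-0.3, -0.3, 0.1]
opening: -0.002
gripper_force: 0.0
```

```bash
python3 g.py 0.516 -0.075 0.215 -0.09
```

```text
t 17.4 turn [ 0.0002 -0.0002  0.0023] shift after turn [-0.0027 -0.0288 -0.001 ] F [-0.34 -0.26  0.14] open -0.002 0.0
```

To row units: -0.006 m is -0.12, 0.002 rad / 3.1416 = 0.0006.

hand_motion(motion=[[[0, -0.12, 0, 0, 0, 0.0006], [0, -0.12, 0, 0, 0, 0], [0, -0.12, 0, 0, 0, 0], [0, -0.12, 0, 0, 0, 0], [0, -0.12, 0, 0, 0, 0], [0, -0.12, 0, 0, 0, 0], [0, -0.12, 0, 0, 0, 0], [0, -0.12, 0, 0, 0, 0], [0, -0.12, 0, 0, 0, 0], [0, 0, 0, 0, 0, 0]]])

```text
t: 18.4
ee_pos: [0.5217, -0.0522, 0.2157]
ee_rot: [0.999, -0.046, 0.002, 0.002]
force: [1.0, -5.6, 4.6]
opening: -0.0
gripper_force: 3.1
```

```bash
python3 g.py 0.516 -0.075 0.215 -0.09
python3 - <<'E'
from h import *
s=cam.grab_frame("side")
A=lambda x,y:(240+(x+.5)/3-.5,170+(y+.5)/3-.5)
cv2.imwrite("pics/p8.png",crop(s,240,170,130,150,4))
E
```

```text
t 18.4 turn [ 0.0029 -0.0042 -0.0026] shift after turn [-0.0036  0.0232  0.0007] F [ 1.05 -5.6   4.56] open -0.0 3.119399374409113
```

View pics/p8.png

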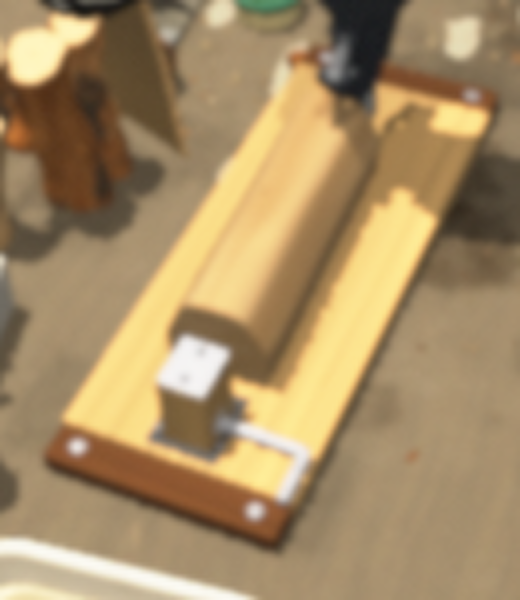

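To row units: -0.005 m is -0.1, -0.004 m is -0.08.

hand_motion(motion=[[[0, -0.1, 0, 0, 0, 0], [0, -0.08, 0, 0, 0, 0], [0, -0.08, 0, 0, 0, 0], [0, 0, 0, 0, 0, 0]]])

```text
t: 18.85
ee_pos: [0.5228, -0.0398, 0.2157]
ee_rot: [0.999, -0.047, 0.002, 0.002]
force: [-0.2, -6.4, 4.1]
opening: -0.002
gripper_force: 3.7
```

hand_motion(motion=[[[0, -0.06, 0, 0, 0, 0], [0, -0.06, 0, 0, 0, 0], [0, 0, 0, 0, 0, 0]]])

```text
t: 19.15
ee_pos: [0.5234, -0.0341, 0.2157]
ee_rot: [0.999, -0.047, 0.002, 0.002]
force: [-0.4, -6.4, 5.5]
opening: 0.0
gripper_force: 4.1
```

```bash
python3 - <<'E'
from h import *
s=cam.grab_frame("side");t=cam.grab_frame("top")
cv2.imwrite("pics/p9.png",np.hstack([crop(s,260,200,80,100,5),crop(t,190,180,80,100,5)]))
E
```

```text
(no output)
```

View pics/p9.png

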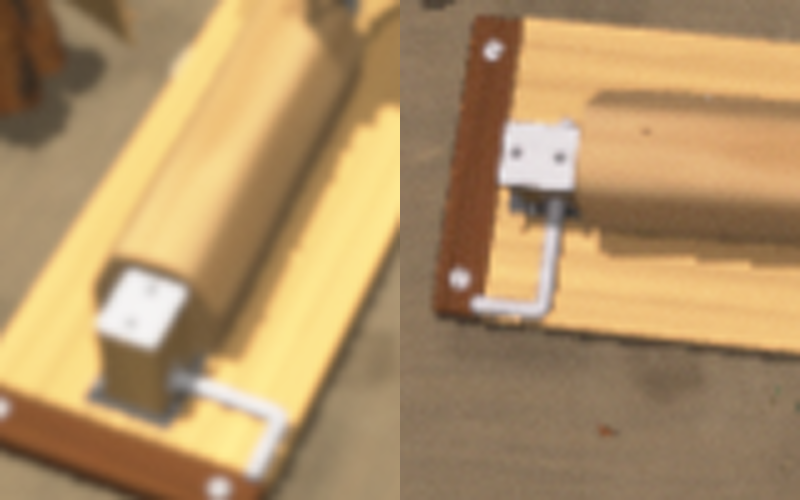

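Log end is almost at the stop (top crop: log bottom corner ~(603,250), mouth edge ~(580,215)). Continue until force rises.

The manual's scale: shifts go in shares of 50 mm and turns go in shares of pi rad. Converting my numbers, -0.003 m is -0.06.

hand_motion(motion=[[[0, -0.06, 0, 0, 0, 0], [0, -0.06, 0, 0, 0, 0], [0, 0, 0, 0, 0, 0]]])

```text
t: 19.55
ee_pos: [0.5236, -0.031, 0.2157]
ee_rot: [0.999, -0.048, 0.001, 0.004]
force: [-2.0, -14.9, 7.8]
opening: -0.004
gripper_force: 7.1
```

hand_motion(motion=[[[0, -0.04, 0, 0, 0, 0], [0, -0.04, 0, 0, 0, 0], [0, 0, 0, 0, 0, 0]]])

```text
t: 19.85
ee_pos: [0.5237, -0.0301, 0.2157]
ee_rot: [0.999, -0.05, 0.001, 0.006]
force: [-3.1, -24.5, 10.3]
opening: 0.003
gripper_force: 10.1
```

Force rises to 24 N with no travel: butted. Back off and lift.

To row units: -0.04 m is -0.8, -0.02 m is -0.4.

hand_motion(motion=[[[0, 0, 0, 0, 0, 0], [0, 0, 0, 0, 0, 0], [0, 0.1, 0, 0, 0, 0], [0, 0.2, 0, 0, 0, 0], [0, 0.4, 0, 0, 0, 0], [0, 0.2, -0.4, 0, 0, 0], [0, 0, -0.8, 0, 0, 0], [0, 0, -0.8, 0, 0, 0], [0, 0, 0, 0, 0, 0], [0, 0, 0, 0, 0, 0], [0, 0, 0, 0, 0, 0]]])

```text
t: 20.95
ee_pos: [0.5189, -0.0668, 0.3135]
ee_rot: [0.999, -0.045, 0.0, 0.0]
force: [0.2, -1.2, -0.1]
opening: 0.001
gripper_force: 0.0
```

```bash
python3 - <<'E'
from h import *
s=cam.grab_frame("side");t=cam.grab_frame("top")
cv2.imwrite("pics/p10.png",np.hstack([crop(s,260,200,80,100,5),crop(t,190,180,80,100,5)]))
E
```

```text
(no output)
```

View pics/p10.png

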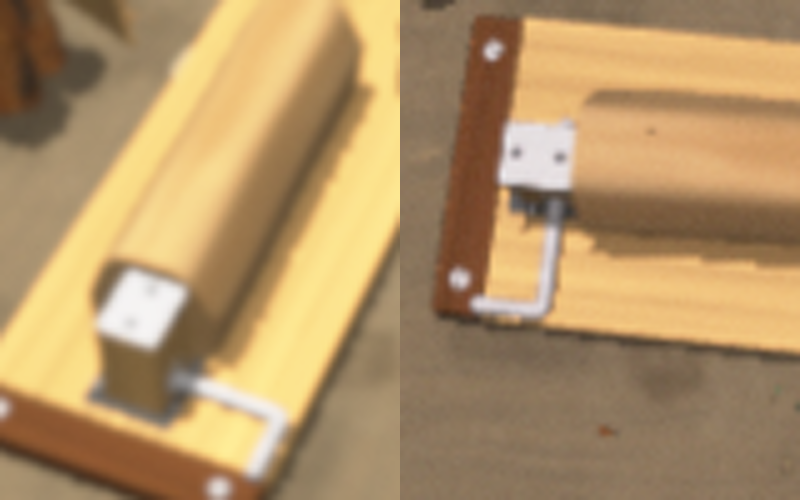

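The log end meets the stop face (top crop ~(578,200)), the pin is through with its elbow at (545,305), and the arm is clear.

```bash
python3 -c "
from bench import env, cam, finish_job
print(finish_job())"
```

```text
the job is handed in; nothing more can be done
None
```

The job is handed in, though the judge returned no verdict: the stop was released and drawn fully up, the pin is through its cross-hole and let go, the log butts against the stop, and the arm is clear (about 21 of the 69 s used).

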